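# Set out the weld test kit on its outline tiles

### The arm

A 6-joint arm with a two-finger parallel gripper is mounted at the origin on a cart in front of the work surface, level with it; the furniture and walls round the work are solid. World frame = base frame: x ahead of the robot, y to its left, z up, the work surface at z = 0. Lengths are in mm, angles in degrees, forces in N, time in s.
With the tool pointing down it reaches from about 350 to 850 mm from the base axis. Payload 8.1 kg.
Tool frame: the origin (TCP) lies midway between the tips of the shut fingers; the grasp point (between the pads) lies grip_depth behind it (grip_depth is the distance from the TCP to the grasp point, in mm); z points along the fingers, y is the line along which they close (so a half turn about z gives the same grasp; the last joint's range is limited). The gripper opens to 85 mm and grips with 20 to 120 N. Pads are 22 mm wide; open, the fingers measure 114 mm over their backs; the gripper's body (76 mm by 85 mm) begins 54 mm behind the grasp point. The pads swing forward as they close: fully open they stand 13 mm farther back than shut.
Start: joints at [61.398, 7.471, 85.268, -0, 87.261, -4.893], TCP at [241.235, 549.373, 231.292] pointing down, gripper open.
Joint ranges: [-169.43, 169.43], [-51.17, 129.36], [1.28, 143.12], [-76.62, 256.62], [0, 156.53], [-152.29, 152.29]. Speed limits (degrees/s): [136.94, 136.94, 159.86, 180, 180, 180].

### API

Orientations are given as [roll, pitch, yaw] about the fixed x, y, z axes, in that order (R = Rz(yaw) Ry(pitch) Rx(roll)).
In Python, from bench import sense, snapshot, hand_in, grip_depth gives the robot as it stands. The module is installed in compiled form; this text tells all that it offers.
- The arm moves only by the tool apply_moves, never from a script. Its argument "series" is text: rows parted by semicolons, each of 5 numbers parted by spaces: the shift along the tool's x, y, z each as a share of 0.3 m, from -1 to 1, then the turn about the tool's z as a share of 2 rad, from -1 to 1, then the gripper's target within -1 to 1 (shut at 1, half-way at 0, fully open at -1). In form: tx ty tz twist gripper; .... A call has 1 to 5 rows; each row shifts and turns the commanded pose from where the row before left it, along the tool's axes as they then stand; what a row does not reach is not made up. A row lasts 1/12 s, in which the tool goes at most 41.7 mm and 7.16 degrees, less where a joint would pass 70% of its speed; a pose out of reach is approached as far as the arm can. A call with a number of a shift or a turn outside -1 to 1 is refused whole. A call with a gripper value outside its range is refused whole. The fingers move at their own pace and stop on an object; "squeeze" is the grip in N (left out, the last holds). Time passes only in rows, so rows that do not move let the fingers close. It gives the time, the measured TCP pose, the force, the opening and the grip force at its end, in the units of the state.
- sense(): the state, without advancing time (a new reading comes with each control period).
- snapshot(name): name is "side" or "top" or "wrist"; returns a dict with "frame" (384x512x3 uint8, blue, green, red), "depth" (384x512 float32, mm along the optical axis (not along the pixel's ray), 0 where there is no reading), "intrinsics" (3x3 intrinsics, pixels), "extrinsics" (4x4, takes a point from camera to world coordinates); the wrist camera has in their place "tool_from_camera" (4x4, takes a point from camera to tool coordinates, whose origin is the TCP and whose axes are the flange's). Camera axes: x right, y down, z forward; pixel columns grow to the right and rows downward; lengths in mm; the calibration is good to about 2 mm. A picture is of the moment at which its call begins: read the wrist's pose just before it.
- hand_in(): hands the job in; it is judged then, once.
The state is a dict: "time": time; "joint_pos": joint angles; "qd": joint speeds; "joint_efforts": joint torques, N m; "tool_pos": TCP position; "tcp_rot": TCP orientation; "ft_force": force on the tool from outside, world axes, zero at the start; "wrist_torque": the same for the moment, N m; "finger_gap": finger opening in mm; "grip_force": force on a finger pad.
Only numpy, scipy, OpenCV 4.12 (cv2) and the standard library are available. Lean on these libraries where they do the work, as an engineer would, in place of code of your own. Each camera call takes 0.05 s, during which the arm holds its last target. There are 200 camera calls.

### The job

Set out the kit for the next weld test: put the ring blank, the large plate, the small plate and the gas nozzle each on the rubber tile that shows its own outline, matching shape and size, with the part set down flat and centred on the outline and the plates squared up with their outlines (any of the four ways round). The nozzle stands upright as it does now. Leave the steel rule and the flap disc where they are.

Things in the scene. Friction and masses are not known exactly. Their poses are not given: they have to be found in the camera images.
- ring_blank: Bright steel ring blank, a plain short tube lying flat: outer diameter 64 mm, bore about 44 mm, 26 mm high, 0.12 to 0.24 kg. Can be gripped across its outside. Origin: centre of the underside, z up.
- large_plate: The larger of two bright square steel plates, 60 x 60 x 10 mm, with one corner clipped, lying flat, 0.1 to 0.21 kg. Origin: centre of the underside, z up, x and y parallel to its sides.
- small_plate: The smaller of the two bright square steel plates, 45 x 45 x 10 mm, with one corner clipped, lying flat, 0.06 to 0.13 kg. Origin: centre of the underside, z up, x and y parallel to its sides.
- gas_nozzle: Small terracotta-coloured ceramic gas nozzle, the one standing by itself on the open table (not those in the green tin or on the torch), upright on its mouth, round, 22 mm greatest diameter, 46 mm high, about 0.02 kg. Origin: centre of the underside, z up.
- ring_tile: The tile for the ring blank: its outline is two concentric circles of 64 and 44 mm diameter. Black rubber tile 92 x 92 x 4 mm, a screw head in each corner, fixed flat on the table, turned up to 0.25 rad; the outline is thin white lines flush on its top, centred. Origin: centre of the underside (table level), z up, x and y along its edges; the top is 4 mm higher.
- large_plate_tile: The tile for the large plate: its outline is a plain square of 60 mm (the clipped corner is not drawn), sides parallel to the tile's edges. Black rubber tile 92 x 92 x 4 mm, a screw head in each corner, fixed flat on the table, turned up to 0.25 rad; the outline is thin white lines flush on its top, centred. Origin: centre of the underside (table level), z up, x and y along its edges; the top is 4 mm higher.
- small_plate_tile: The tile for the small plate: its outline is a plain square of 45 mm (the clipped corner is not drawn), sides parallel to the tile's edges. Black rubber tile 92 x 92 x 4 mm, a screw head in each corner, fixed flat on the table, turned up to 0.25 rad; the outline is thin white lines flush on its top, centred. Origin: centre of the underside (table level), z up, x and y along its edges; the top is 4 mm higher.
- nozzle_tile: The tile for the gas nozzle: its outline is a single small circle of 22 mm diameter. Black rubber tile 92 x 92 x 4 mm, a screw head in each corner, fixed flat on the table, turned up to 0.25 rad; the outline is thin white lines flush on its top, centred. Origin: centre of the underside (table level), z up, x and y along its edges; the top is 4 mm higher.
- steel_rule: Bystander, leave it: a bright flat steel rule, 155 x 18 x 8 mm, lying loose across the table just beyond the left-hand parts and tiles. Origin: centre of the underside, y along its length.
- flap_disc: Bystander, leave it: a dark flap disc, 114 mm in diameter and 12 mm high, lying loose in the middle, between the left and right groups of parts and tiles. Origin: centre of the underside. Beyond it a fixed black angle plate, 150 mm high, stands on the table at about x 0.49 to 0.60, y -0.03 to 0.09: carry things over or round it.
There are look-alikes about, which are no part of the job. Leave any purple look-alike of the large_plate alone.

How it is judged (in metres and radians):
At the end, for the whole second after the job is handed in: Each of the four parts lies flat (nozzle upright) on the top of its own tile, its centre within 12 mm of the outline's centre, the plates within 0.2 rad of square to their outlines (any of the four ways round), all released and at rest; steel rule and flap disc not shifted by more than 25 mm (horizontal distance between ring_blank and ring_tile below 0.012 m and z of ring_blank in the frame of ring_tile between 0.002 and 0.008 m and angle between each of ring_blank, large_plate, small_plate, gas_nozzle's own z axis and vertical below 0.08 rad and linear speed of each of ring_blank, large_plate, small_plate, gas_nozzle below 0.02 m/s and angular speed of each of ring_blank, large_plate, small_plate, gas_nozzle below 0.3 rad/s and horizontal distance between large_plate and large_plate_tile below 0.012 m and z of large_plate in the frame of large_plate_tile between 0.002 and 0.008 m and (angle between the x axis of large_plate and the x axis of large_plate_tile, either way round below 0.2 rad or angle between the x axis of large_plate and the y axis of large_plate_tile, either way round below 0.2 rad) and horizontal distance between small_plate and small_plate_tile below 0.012 m and z of small_plate in the frame of small_plate_tile between 0.002 and 0.008 m and (angle between the x axis of small_plate and the x axis of small_plate_tile, either way round below 0.2 rad or angle between the x axis of small_plate and the y axis of small_plate_tile, either way round below 0.2 rad) and horizontal distance between gas_nozzle and nozzle_tile below 0.012 m and z of gas_nozzle in the frame of nozzle_tile between 0.002 and 0.008 m); the robot touches nothing.
It fails at once if the steel rule is shifted by more than 25 mm (distance of steel_rule from where it was at the start of the episode above 0.025 m).
It fails at once if the flap disc is shifted by more than 25 mm (distance of flap_disc from where it was at the start of the episode above 0.025 m).
It also fails if it takes over 115 s, if anything falls off the work surface, if the arm or the gripper's body presses on something with over 40 N, if the wrist force passes 120 N, or if a joint passes its speed limit or range.

## Working session

There is one attempt and no reset: what is moved stays moved. The work goes in short steps, Python scripts to look and compute and a tool call to move; the robot and the scene stay as the last step left them, time stands still between calls to the robot, and variables do not carry over. Pictures are saved under pics/ and viewed, at most 14 in all, crops included, and the job is handed in when it is done.

Besides the shell and the picture viewer there is one more tool, called after "Call:" by a JSON object that holds its "name" and its "arguments". apply_moves: Moves the arm, as the interface text tells. Its arguments: {"type":"object","properties":{"series":{"type":"string"},"squeeze":{"type":"number"}},"required":["series"]}

```bash
mkdir -p pics; python3 - <<'E'
from bench import *
import cv2,numpy as np
print(sense(), grip_depth() if callable(grip_depth) else grip_depth)
for n in("top","side"):
    s=snapshot(n); cv2.imwrite(f"pics/{n}0.png",cv2.resize(s["frame"],(800,600),interpolation=cv2.INTER_CUBIC))
    np.savez(f"{n}0.npz",**{k:v for k,v in s.items()}); print(n,s["intrinsics"],s["extrinsics"])
E
```

```text
{'time': 0.0, 'joint_pos': array([ 6.13984447e+01,  7.51299662e+00,  8.53310399e+01,  2.24559928e-04,
        8.72620165e+01, -4.89249313e+00]), 'qd': array([ 0.10356403, -0.02553065,  0.00791427, -0.07344048,  0.08875655,
        0.02788589]), 'joint_efforts': array([ 2.08161160e-03, -5.69409049e+01, -5.00549340e+01, -2.63153134e-05,
        1.50970789e-02, -3.92753896e-05]), 'tool_pos': array([240.95816062, 548.87580451, 230.24957818]), 'tcp_rot': array([-1.79894353e+02, -9.26833930e-03,  1.56290918e+02]), 'ft_force': array([-0.54753958,  0.00465881, -0.01605347]), 'wrist_torque': array([ 0.01392061,  0.04544522, -0.02182413]), 'grip_force': 0.0, 'finger_gap': 85.34176342581365} 18.700000000000003
top [[376.91048997   0.         263.13895448]
 [  0.         376.91048997 195.91345454]
 [  0.           0.           1.        ]] [[-1.59938816e-02 -9.83171365e-01  1.81984238e-01  3.95177939e+02]
 [-9.99857382e-01  1.47393197e-02 -8.24424981e-03  7.03734024e+01]
 [ 5.42318648e-03 -1.82090141e-01 -9.83266886e-01  1.24144794e+03]
 [ 0.00000000e+00  0.00000000e+00  0.00000000e+00  1.00000000e+00]]
side [[473.98567491   0.         252.91337763]
 [  0.         473.98567491 193.68823543]
 [  0.           0.           1.        ]] [[ 8.83366392e-01 -2.82102900e-01  3.74274993e-01  9.35704915e+01]
 [-4.68213294e-01 -5.66915664e-01  6.77777944e-01 -8.61841275e+02]
 [ 2.09792328e-02 -7.73966784e-01 -6.32878573e-01  8.99946680e+02]
 [ 0.00000000e+00  0.00000000e+00  0.00000000e+00  1.00000000e+00]]
```

View pics/top0.png

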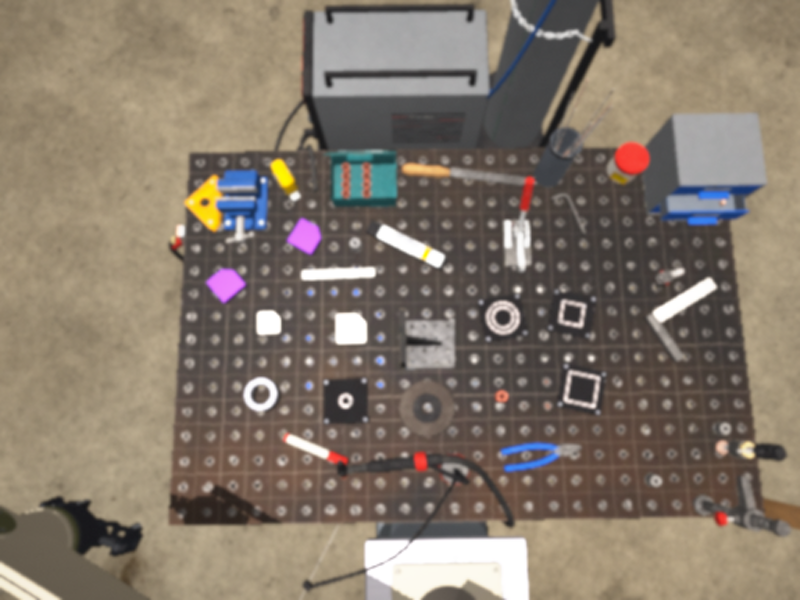

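View pics/side0.png

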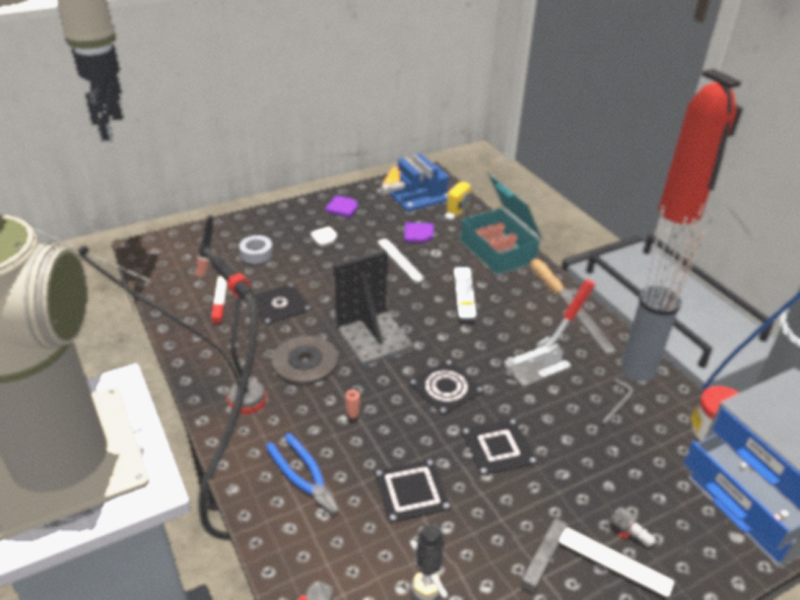

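Top view (800×600 px):

| Object | Pixel |
|---|---|
| Small plate | (268,322) |
| Large plate | (351,328) |
| Ring | (261,394) |
| Nozzle tile | (345,401) |
| Nozzle | (502,397) |
| Ring tile | (503,317) |
| Small plate tile | (572,314) |
| Large plate tile | (582,388) |

Look-alikes:
- Purple plates at (305,236) and (226,284).
- Nozzles in the tin at (360,180) and on the torch.
- The white bar at (340,273) is the rule.
- The square outlines differ in size: about 30 px against 40 px.

I choose by bright steel and relative size. Next I refine by segmentation and take close crops.

```bash
cat > h.py <<'E'
import numpy as np,cv2
from bench import *
def toworld(px,K,T,z):
    px=np.atleast_2d(np.array(px,float)); d=np.c_[px,np.ones(len(px))]@np.linalg.inv(K).T@T[:3,:3].T
    o=T[:3,3]; return o+d*((z-o[2])/d[:,2])[:,None]
def pose(s):
    from scipy.spatial.transform import Rotation as R
    T=np.eye(4);T[:3,:3]=R.from_euler('xyz',s['tcp_rot'],degrees=True).as_matrix();T[:3,3]=s['tool_pos'];return T
def wrist(name,scale=1.5):
    s=sense();w=snapshot("wrist");T=pose(s)@w['tool_from_camera']
    np.savez(name+'.npz',frame=w['frame'],K=w['intrinsics'],T=T)
    cv2.imwrite(f'pics/{name}.png',cv2.resize(w['frame'],None,fx=scale,fy=scale,interpolation=cv2.INTER_CUBIC));return s,w,T
E
python3 - <<'E'
from h import *
d=np.load('top0.npz');K,T,F=d['intrinsics'],d['extrinsics'],d['frame']
for n,u,v,z in[('small',268,322,10),('large',351,328,10),('ring',261,394,26),('noz',502,397,46),('tnoz',345,401,4),('tring',503,317,4),('tsmall',572,314,4),('tlarge',582,388,4),('rule',340,273,8),('flap',428,407,12)]:
    u,v=u*.64,v*.64;x0,y0=int(u)-18,int(v)-18
    c=F[y0:y0+36,x0:x0+36]; m=((c[...,2]>150)if n=='noz' else (c.min(2)>130)).astype(np.uint8)
    k,l,st,ce=cv2.connectedComponentsWithStats(m)
    r=''
    if k>1:
        i=1+np.argmin(np.hypot(*(ce[1:]-18).T)+1000*(st[1:,4]<8)) 
        p=np.argwhere(l==i)[:,::-1].astype(np.float32)+[x0,y0]
        b=cv2.minAreaRect(toworld(p,K,T,z)[:,:2].astype(np.float32)); r=np.round(b[0]+b[1]+(b[2],),0)
    print(n,toworld([u,v],K,T,z)[0].round(),r)
print(snapshot('wrist')['tool_from_camera'].round(2))
f=F[180:300,140:400];cv2.imwrite('pics/crop.png',cv2.resize(f,(780,360),interpolation=cv2.INTER_CUBIC))
E
```

```text
small [593. 363.  10.] [588. 363.  67.  50.   2.]
large [578. 188.  10.] [580. 194.  76.  70.  89.]
ring [442. 369.  26.] [444. 372.  69.  68.  45.]
noz [ 428. -119.   46.] [ 424. -118.   25.   35.   88.]
tnoz [426. 200.   4.] [428. 201.  30.  29.  45.]
tring [ 598. -135.    4.] [ 598. -133.   70.   70.   43.]
tsmall [ 602. -283.    4.] [ 604. -282.   54.   55.   78.]
tlarge [ 445. -294.    4.] [ 444. -292.   69.   70.   76.]
rule [698. 212.   8.] [699. 216. 118.  31.  89.]
flap [411.  29.  12.] [413.  32.  13.  13.  89.]
[[   0.     -0.97   -0.26   66.27]
 [   1.      0.     -0.      0.17]
 [   0.     -0.26    0.97 -141.82]
 [   0.      0.      0.      1.  ]]
```

View pics/crop.png

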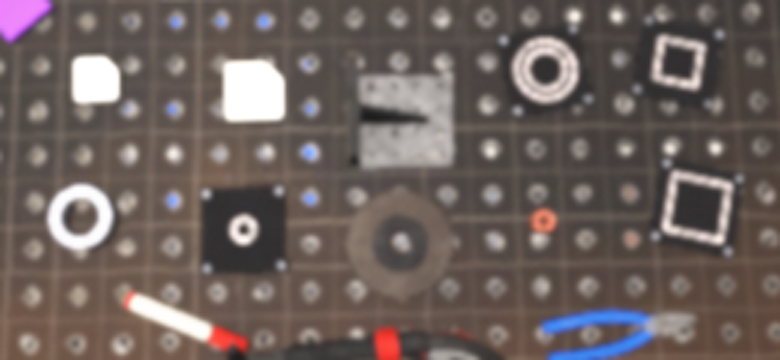

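The crop (780×360) confirms the choice: small plate (95,79), large plate (254,91), ring (80,217), nozzle tile (243,230), nozzle (543,220), ring tile (545,70), small square tile (678,62), large square tile (697,205). Next I turn to yaw 90 and move over the left group.

Call:
{"name": "apply_moves", "arguments": {"series": "0 0 0 0.0625 -1;0 0 0 0.0625 -1;0 0 0 0.0625 -1;0 0 0 0.0625 -1;0 0 0 0.0625 -1", "squeeze": 40}}

```text
time: 0.57
tool_pos: [241.1, 549.2, 230.8]
tcp_rot: [-180.0, 0.0, 120.1]
ft_force: [0.1, 0.4, -0.3]
finger_gap: 85.5
grip_force: 0.0
```

Call:
{"name": "apply_moves", "arguments": {"series": "0 0 0 0.0625 -1;0 0 0 0.0625 -1;0 0 0 0.0625 -1;0 0 0 0.0625 -1;0 0 0 0.0161 -1"}}

```text
time: 0.98
tool_pos: [241.1, 549.1, 230.8]
tcp_rot: [-180.0, 0.0, 89.5]
ft_force: [-0.5, 0.1, 0.9]
finger_gap: 85.6
grip_force: 0.0
```

Call:
{"name": "apply_moves", "arguments": {"series": "-0.095 0.1 -0.02 0 -1;-0.095 0.1 -0.02 0 -1;-0.095 0.1 -0.02 0 -1;-0.095 0.1 -0.02 0 -1;-0.095 0.1 -0.02 0 -1"}}

```text
time: 1.4
tool_pos: [391.5, 405.8, 261.2]
tcp_rot: [-180.0, 0.0, 90.0]
ft_force: [1.1, 1.0, -0.4]
finger_gap: 85.7
grip_force: 0.0
```

Call:
{"name": "apply_moves", "arguments": {"series": "-0.095 0.1 -0.02 0 -1;-0.095 0.1 -0.02 0 -1;-0.095 0.1 -0.02 0 -1;0 0 0 0 -1;0 0 0 0 -1"}}

```text
time: 1.82
tool_pos: [481.9, 320.3, 279.1]
tcp_rot: [180.0, 0.0, 89.7]
ft_force: [-0.2, -1.0, -0.1]
finger_gap: 85.6
grip_force: 0.0
```

```bash
python3 - <<'E'
from h import *
s,w,T=wrist('w1',1.5);print(s['tool_pos'],s['tcp_rot'],s['joint_pos'],w['intrinsics'])
E
```

```text
[481.8895407  320.27254821 279.08739715] [1.79998726e+02 5.11356589e-03 8.97427628e+01] [ 2.85353540e+01  3.28898496e+00  8.47580278e+01 -5.09810963e-03
  9.19543333e+01  2.87924174e+01] [[298.96628964   0.         255.75545524]
 [  0.         298.96628964 188.85945217]
 [  0.           0.           1.        ]]
```

View pics/w1.png

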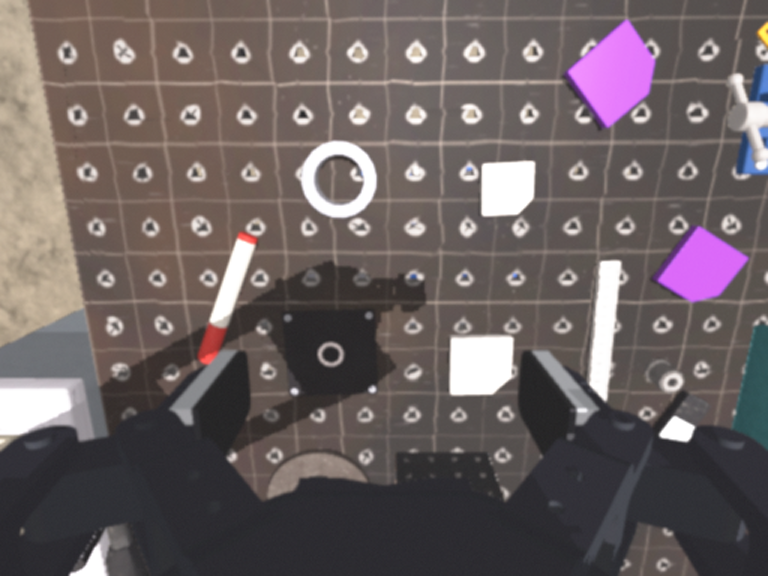

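The wrist view (768×576) shows the ring at (339,179), small plate (508,188), large plate (482,365) and nozzle tile circle (330,354), with the rule at (606,325). I'll measure each by thresholding.

```bash
cat >> h.py <<'E'
def blobs(name,items,thr=150,half=45,scale=1.5):
    d=np.load(name+'.npz');K,T,F=d['K'],d['T'],d['frame']
    for n,u,v,z in items:
        u,v=u/scale,v/scale;x0,y0=max(0,int(u)-half),max(0,int(v)-half)
        c=F[y0:y0+2*half,x0:x0+2*half].astype(int)
        m=((c[...,2]-c[...,0]>50) if n.startswith('noz') else c.min(2)>thr).astype(np.uint8)
        k,l,st,ce=cv2.connectedComponentsWithStats(m)
        dist=[min(np.hypot(*(np.argwhere(l==i)[:,::-1]+[x0,y0]-[u,v]).T)) + 1000*(st[i,4]<20) for i in range(1,k)]
        i=1+int(np.argmin(dist))
        p=np.argwhere(l==i)[:,::-1]+[x0,y0]
        w=toworld(p,K,T,z)[:,:2].astype(np.float32); b=cv2.minAreaRect(w);e=cv2.minEnclosingCircle(w)
        print(n,'rect',np.round(b[0],1),np.round(b[1],1),round(b[2],1),'circ',np.round(e[0],1),round(e[1],1),'yc',np.round([w[:,0].min()/2+w[:,0].max()/2,w[:,1].min()/2+w[:,1].max()/2],1))
E
python3 - <<'E'
from h import *
blobs('w1',[('ring',310,179,26),('small',508,188,10),('large',482,365,10),('tnoz',321,354,4),('rule',606,300,8)])
E
```

```text
ring rect [442.  372.6] [64.8 64.6] 49.6 circ [439.7 372.6] 34.8 yc [439.5 372.7]
small rect [592.2 363.6] [46.9 47.7] 2.9 circ [591.9 363.3] 31.8 yc [591.5 363.3]
large rect [578.6 190.9] [64.6 64.9] 1.9 circ [576.  191.2] 42.5 yc [578.3 190.9]
tnoz rect [425.5 201.5] [21.2 22.7] 89.8 circ [426.  201.3] 12.0 yc [425.5 201.5]
rule rect [697.8 242.9] [ 27.2 109.4] 1.5 circ [696.7 242.3] 55.3 yc [696.9 243. ]
```

Call:
{"name": "apply_moves", "arguments": {"series": "0.087 -0.068 0 0 -1;0.087 -0.068 0 0 -1;0 0 0.138 0 -1;0 0 0.138 0 -1;0 0 0.138 0 -1"}}

```text
time: 2.28
tool_pos: [437.7, 376.6, 154.1]
tcp_rot: [179.9, -0.1, 90.2]
ft_force: [0.1, 0.9, -1.0]
finger_gap: 85.0
grip_force: 0.0
```

Call:
{"name": "apply_moves", "arguments": {"series": "0 0 0.138 0 -1;0 0 0.138 0 -1;0 0 0.138 0 -1;0 0 0 0 -1;0 0 0 0 -1"}}

```text
time: 2.7
tool_pos: [435.8, 373.6, 27.7]
tcp_rot: [-179.6, 0.2, 90.1]
ft_force: [0.4, 0.3, 1.3]
finger_gap: 85.5
grip_force: 0.0
```

Call:
{"name": "apply_moves", "arguments": {"series": "0 0.017 0 0 -1;0 0 0.045 0 -1;0 0 0.045 0 -1;0 0 0 0 -1;0 0 0 0 -1"}}

```text
time: 3.12
tool_pos: [444.1, 373.9, 3.1]
tcp_rot: [-179.9, 0.0, 90.0]
ft_force: [-0.4, -0.5, -0.7]
finger_gap: 85.6
grip_force: 0.0
```

```bash
python3 - <<'E'
from h import *
s,w,T=wrist('w2',1.5);print(s['tool_pos'],s['tcp_rot'],s['ft_force'])
E
```

```text
[444.11730566 373.93689646   3.12584138] [-1.79931319e+02  4.56859227e-02  8.99787745e+01] [-0.35784568 -0.54162127 -0.70946858]
```

View pics/w2.png

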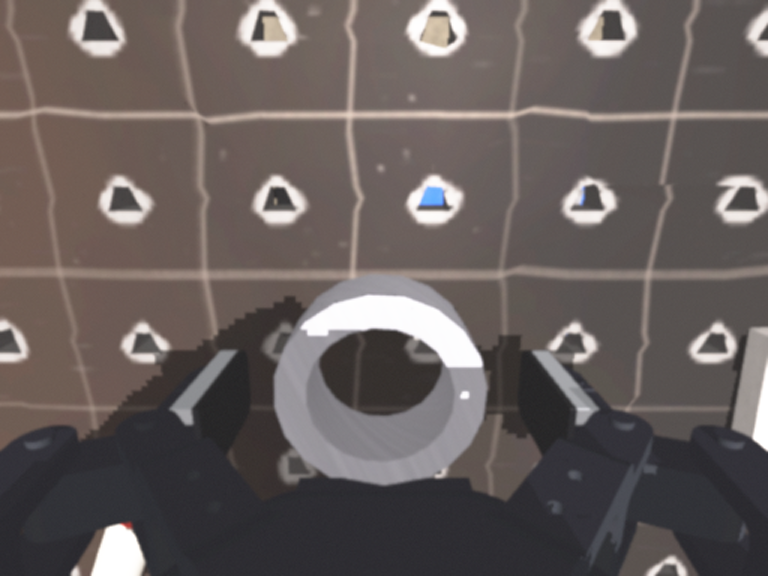

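The picture shows the ring centred at (381,385), between the fingers at 245 and 522. Closing now.

Call:
{"name": "apply_moves", "arguments": {"series": "0 0 0.007 0 0.8;0 0 0 0 0.8;0 0 0 0 0.8;0 0 0 0 0.8;0 0 0 0 0.8"}}

```text
time: 3.58
tool_pos: [445.2, 374.7, 2.5]
tcp_rot: [179.9, -0.0, 90.0]
ft_force: [-1.9, -0.6, 6.5]
finger_gap: 64.0
grip_force: 44.6
```

Call:
{"name": "apply_moves", "arguments": {"series": "0 0 0 0 0.8;0 0 0 0 0.8;0 0 -0.05 0 0.8;0 0 -0.138 0 0.8;0 0 -0.138 0 0.8"}}

```text
time: 4.0
tool_pos: [442.4, 372.7, 97.6]
tcp_rot: [-179.7, 0.2, 90.0]
ft_force: [0.6, 1.2, -0.6]
finger_gap: 64.0
grip_force: 45.0
```

Call:
{"name": "apply_moves", "arguments": {"series": "0 0 -0.12 0 0.8;0 0 -0.12 0 0.8;0 0 -0.12 0 0.8;0 0 -0.12 0 0.8;-0.1207 0.0371 0 0 0.8"}}

```text
time: 4.42
tool_pos: [457.1, 344.2, 252.9]
tcp_rot: [179.4, -0.6, 90.3]
ft_force: [2.4, 0.8, 0.6]
finger_gap: 63.9
grip_force: 45.0
```

Call:
{"name": "apply_moves", "arguments": {"series": "-0.1207 0.0371 0 0 0.8;-0.1207 0.0371 0 0 0.8;-0.1207 0.0371 0 0 0.8;-0.1207 0.0371 0 0 0.8;-0.1207 0.0371 0 0 0.8"}}

```text
time: 4.83
tool_pos: [511.4, 155.3, 243.2]
tcp_rot: [-180.0, 0.0, 90.0]
ft_force: [0.4, 0.5, -0.8]
finger_gap: 63.8
grip_force: 45.0
```

Call:
{"name": "apply_moves", "arguments": {"series": "-0.1207 0.0371 0 0 0.8;-0.1207 0.0371 0 0 0.8;-0.1207 0.0371 0 0 0.8;-0.1207 0.0371 0 0 0.8;-0.1207 0.0371 0 0 0.8"}}

```text
time: 5.25
tool_pos: [567.1, -25.9, 243.2]
tcp_rot: [-180.0, -0.0, 90.0]
ft_force: [1.0, 1.2, -0.4]
finger_gap: 63.9
grip_force: 45.0
```

Call:
{"name": "apply_moves", "arguments": {"series": "-0.1207 0.0371 0 0 0.8;-0.1207 0.0371 0 0 0.8;-0.1207 0.0371 0 0 0.8;0 0 0 0 0.8;0 0 0 0 0.8"}}

```text
time: 5.67
tool_pos: [600.1, -134.9, 242.4]
tcp_rot: [-179.9, -0.0, 89.8]
ft_force: [-0.4, 1.1, -1.6]
finger_gap: 64.0
grip_force: 45.0
```

```bash
python3 - <<'E'
from h import *
s,w,T=wrist('w3',1.5);print(s['tool_pos'],s['tcp_rot'],s['joint_pos'])
E
```

```text
[ 600.12123239 -134.85973     242.41375362] [-1.79919792e+02 -1.68453380e-02  8.97872428e+01] [-1.74354355e+01  9.62365063e+00  8.17441514e+01 -7.66037575e-03
  8.87137971e+01 -1.72225127e+01]
```

View pics/w3.png

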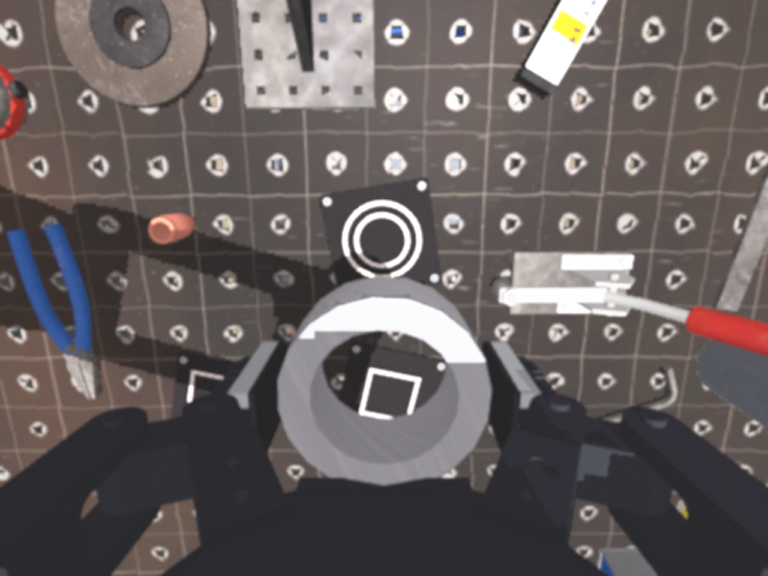

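The view shows the ring tile circles at (382,240), the nozzle at (170,229) and the small tile square at (390,392) seen through the held ring.

```bash
python3 - <<'E'
from h import *
blobs('w3',[('tring',343,240,4),('noztop',160,232,46),('nozbot',170,229,0)],thr=140)
E
```

```text
tring rect [ 586.2 -145.2] [93.5 68.1] 89.8 circ [ 586.2 -149.4] 54.4 yc [ 586.  -145.2]
noztop rect [ 437.5 -115.1] [36.4 20.7] 15.4 circ [ 437.8 -116. ] 18.2 yc [ 437.8 -116. ]
nozbot rect [ 415.5 -121.4] [41.3 23.5] 15.4 circ [ 415.8 -122.4] 20.7 yc [ 415.8 -122.4]
```

```bash
python3 - <<'E'
from h import *
d=np.load('w3.npz');f=lambda u,v,z:print(toworld([u/1.5,v/1.5],d['K'],d['T'],z).round(1))
for p in[(382,239,4),(342,239,4),(422,239,4),(382,199,4),(382,278,4),(159,233,46),(390,392,4)]:f(*p)
E
```

```text
[[ 597.2 -131.8    4. ]]
[[ 563.  -131.7    4. ]]
[[ 631.4 -131.9    4. ]]
[[597.4 -98.1   4. ]]
[[ 597.1 -166.2    4. ]]
[[ 428.3 -119.7   46. ]]
[[ 604.1 -276.7    4. ]]
```

Call:
{"name": "apply_moves", "arguments": {"series": "0.013 -0.01 0.138 0 0.8;0 0 0.138 0 0.8;0 0 0.138 0 0.8;0 0 0.138 0 0.8;0 0 0.138 0 0.8"}}

```text
time: 6.13
tool_pos: [597.1, -126.9, 35.1]
tcp_rot: [180.0, -0.0, 90.1]
ft_force: [0.5, 0.0, -2.5]
finger_gap: 63.7
grip_force: 45.0
```

Call:
{"name": "apply_moves", "arguments": {"series": "0 0 0.04 0 0.8;0 0 0.03 0 0.8;0 0 0 0 0.8;0 0 0 0 0.8;0 0 0 0 0.8"}}

```text
time: 6.55
tool_pos: [600.0, -129.3, 19.0]
tcp_rot: [179.7, 0.1, 90.0]
ft_force: [0.2, -0.4, -1.3]
finger_gap: 63.4
grip_force: 45.1
```

Call:
{"name": "apply_moves", "arguments": {"series": "-0.005 -0.006 0.02 0 0.8;0 0 0.018 0 0.8;0 0 0 0 0.8;0 0 0 0 0.8"}}

```text
time: 6.88
tool_pos: [597.7, -131.1, 6.3]
tcp_rot: [179.7, 0.1, 90.0]
ft_force: [-0.7, -0.7, 6.3]
finger_gap: 64.1
grip_force: 46.4
```

```bash
python3 - <<'E'
from h import *
for i in range(1):
    s=sense();print(s['tool_pos'],s['ft_force'])
E
```

```text
[ 597.65792965 -131.11516781    6.28650739] [-0.68371684 -0.71066498  6.29675576]
```

Call:
{"name": "apply_moves", "arguments": {"series": "0 0 0 0 -1;0 0 0 0 -1;0 0 0 0 -1;0 0 0 0 -1;0 0 -0.05 0 -1"}}

```text
time: 7.3
tool_pos: [592.8, -129.4, 15.7]
tcp_rot: [-179.7, -0.1, 90.0]
ft_force: [-0.8, 0.3, -0.2]
finger_gap: 85.3
grip_force: 0.0
```

Call:
{"name": "apply_moves", "arguments": {"series": "0 0 -0.138 0 -1;0 0 -0.138 0 -1;0 0 -0.138 0 -1;0 0 -0.138 0 -1;0 0 0 0 -1"}}

```text
time: 7.72
tool_pos: [600.4, -131.7, 195.8]
tcp_rot: [179.2, 0.3, 90.0]
ft_force: [1.3, 0.4, 2.4]
finger_gap: 85.0
grip_force: 0.0
```

Call:
{"name": "apply_moves", "arguments": {"series": "0.007 -0.113 0 0 -1;0.007 -0.113 0 0 -1;0.008 -0.113 0 0 -1;0.008 -0.113 0 0 -1;0.008 -0.113 0 0 -1"}}

```text
time: 8.13
tool_pos: [424.4, -118.5, 183.8]
tcp_rot: [-180.0, -0.0, 90.0]
ft_force: [-0.1, 0.5, 1.0]
finger_gap: 85.6
grip_force: 0.0
```

Call:
{"name": "apply_moves", "arguments": {"series": "0 0 0 0 -1;0 0 0 0 -1"}}

```text
time: 8.3
tool_pos: [424.7, -118.6, 184.2]
tcp_rot: [180.0, 0.0, 89.9]
ft_force: [0.1, 0.1, -0.0]
finger_gap: 85.6
grip_force: 0.0
```

```bash
python3 - <<'E'
from h import *
s,w,T=wrist('w4',1.5);print(s['tool_pos'],s['tcp_rot'])
E
```

```text
[ 424.74519119 -118.61402017  184.22208083] [1.79982882e+02 6.96735830e-03 8.99429272e+01]
```

View pics/w4.png

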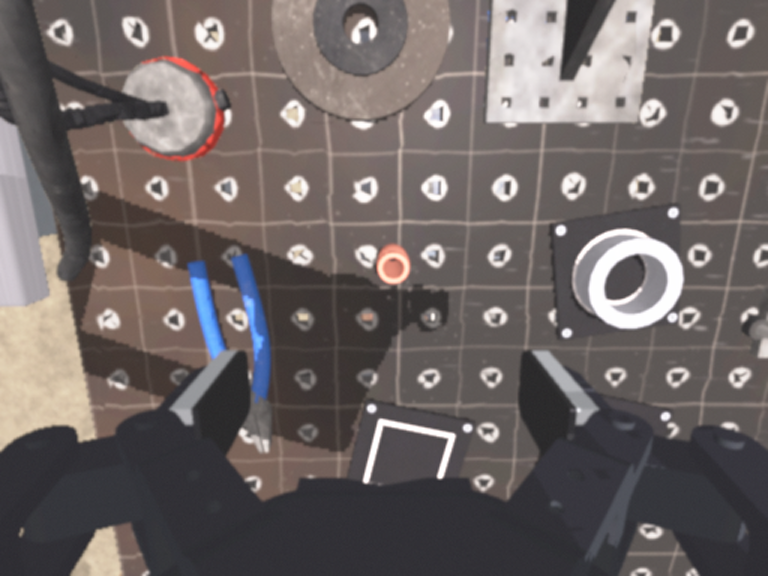

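The ring sits on its tile at (636,282). The nozzle mouth is at (394,266), and the pliers at (258,380) lie near the left finger's path, so I'll go down with the gripper half-open.

```bash
python3 - <<'E'
from h import *
d=np.load('w4.npz');f=lambda u,v,z:print(toworld([u/1.5,v/1.5],d['K'],d['T'],z).round(1))
for p in[(394,266,46),(268,390,8),(268,355,8),(250,265,8),(636,282,30),(410,478,4)]:f(*p)
E
```

```text
[[ 430.3 -116.5   46. ]]
[[ 332.9 -224.8    8. ]]
[[ 334.9 -195.1    8. ]]
[[ 326.6 -124.3    8. ]]
[[ 596.  -131.5   30. ]]
[[ 445.7 -309.     4. ]]
```

Call:
{"name": "apply_moves", "arguments": {"series": "0.005 0.018 0 0 0;0 0 0.138 0 0;0 0 0.138 0 0;0 0 0.138 0 0;0 0 0.06 0 0", "squeeze": 25}}

```text
time: 8.77
tool_pos: [429.6, -116.0, 37.1]
tcp_rot: [-179.7, -0.1, 90.0]
ft_force: [-1.5, -0.3, 0.3]
finger_gap: 42.5
grip_force: 0.0
```

Call:
{"name": "apply_moves", "arguments": {"series": "0 0 0 0 0;0 0 0.06 0 0;0 0 0.03 0 0;0 0 0 0 0;0 0 0 0 0"}}

```text
time: 9.18
tool_pos: [432.3, -117.4, 16.2]
tcp_rot: [180.0, 0.0, 90.0]
ft_force: [-0.4, -0.3, 0.6]
finger_gap: 43.0
grip_force: 0.0
```

Call:
{"name": "apply_moves", "arguments": {"series": "0 0 0.025 0 0;0 0 0 0 0;0 0 0 0 1;0 0 0 0 1;0 0 0 0 1"}}

```text
time: 9.6
tool_pos: [431.8, -117.4, 8.4]
tcp_rot: [180.0, 0.0, 90.0]
ft_force: [-0.2, -0.4, 0.7]
finger_gap: 20.0
grip_force: 24.4
```

Call:
{"name": "apply_moves", "arguments": {"series": "0 0 0 0 1;0 0 0 0 1;0 0 0 0 1"}}

```text
time: 9.85
tool_pos: [431.8, -117.4, 8.3]
tcp_rot: [180.0, 0.0, 90.0]
ft_force: [0.0, 0.7, 3.3]
finger_gap: 20.1
grip_force: 24.6
```

Call:
{"name": "apply_moves", "arguments": {"series": "0 0 -0.06 0 1;0 0 -0.138 0 1;0 0 -0.138 0 1;0 0 -0.138 0 1;0 0 -0.138 0 1"}}

```text
time: 10.27
tool_pos: [430.8, -117.1, 193.3]
tcp_rot: [-180.0, -0.0, 90.0]
ft_force: [1.2, 0.2, -0.8]
finger_gap: 20.3
grip_force: 24.6
```

Call:
{"name": "apply_moves", "arguments": {"series": "0 0 -0.12 0 1;0.1327 -0.0025 0 0 1;0.1327 -0.0025 0 0 1;0.1327 -0.0025 0 0 1;0.1327 -0.0025 0 0 1"}}

```text
time: 10.68
tool_pos: [428.2, 43.2, 227.9]
tcp_rot: [179.9, -0.0, 89.9]
ft_force: [1.2, -0.5, -0.7]
finger_gap: 20.5
grip_force: 24.7
```

Call:
{"name": "apply_moves", "arguments": {"series": "0.1327 -0.0025 0 0 1;0.1327 -0.0025 0 0 1;0.1327 -0.0025 0 0 1;0.1327 -0.0025 0 0 1;0 0 0 0 1"}}

```text
time: 11.1
tool_pos: [424.2, 207.3, 227.4]
tcp_rot: [-180.0, -0.2, 90.3]
ft_force: [1.1, 0.2, -0.0]
finger_gap: 20.2
grip_force: 24.7
```

Call:
{"name": "apply_moves", "arguments": {"series": "0 0 0.138 0 1;0 0 0.138 0 1;0 0 0.138 0 1;0 0 0 0 1;0 0 0 0 1"}}

```text
time: 11.52
tool_pos: [423.2, 200.4, 101.3]
tcp_rot: [-179.7, 0.1, 90.0]
ft_force: [0.2, -0.6, 0.0]
finger_gap: 20.2
grip_force: 24.7
```

```bash
python3 - <<'E'
from h import *
s,w,T=wrist('w5',1.5);print(s['tool_pos'],s['tcp_rot'])
E
```

```text
[423.2000132  200.3513096  101.32981491] [-1.79660427e+02  1.18156189e-01  8.99923395e+01]
```

View pics/w5.png

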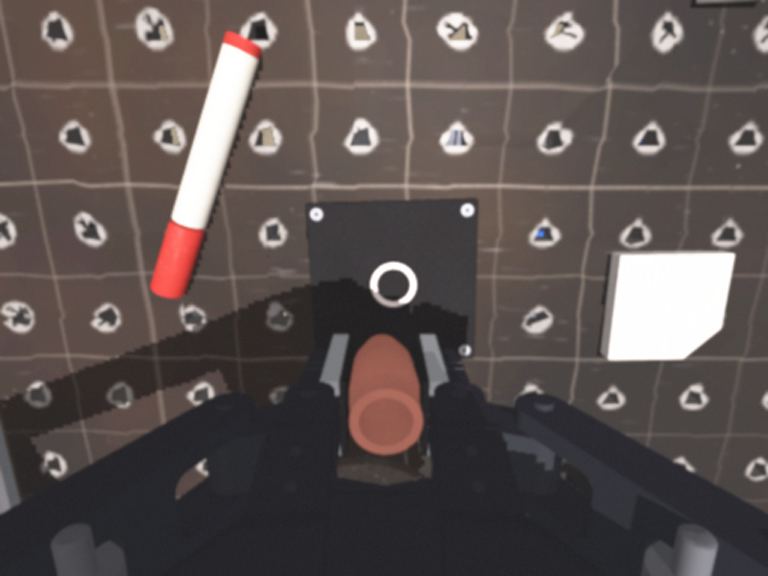

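The nozzle is held upright with its upper rim at (386,420). The tile circle is at (394,284) and the large plate at (670,305).

```bash
python3 - <<'E'
from h import *
d=np.load('w5.npz');f=lambda u,v,z:print(toworld([u/1.5,v/1.5],d['K'],d['T'],z).round(1))
f(394,284,4);f(386,420,101.3-8.3+46)
blobs('w5',[('large',670,305,10)],half=60)
E
```

```text
[[427.3 201.4   4. ]]
[[423.2 201.3 139. ]]
large rect [576.5 190.2] [61.4 61.6] 1.2 circ [575.4 191. ] 41.9 yc [576.2 189.9]
```

Call:
{"name": "apply_moves", "arguments": {"series": "0 0.013 0.12 0 1;0 0 0.1 0 1;0 0 0.05 0 1;0 0 0 0 1;0 0 0 0 1"}}

```text
time: 11.98
tool_pos: [431.2, 201.6, 24.8]
tcp_rot: [179.9, -0.0, 90.0]
ft_force: [0.2, 0.2, 1.0]
finger_gap: 20.0
grip_force: 24.7
```

Call:
{"name": "apply_moves", "arguments": {"series": "0 0 0 0 1"}}

```text
time: 12.07
tool_pos: [432.2, 202.0, 25.7]
tcp_rot: [179.7, -0.1, 90.0]
ft_force: [0.1, 0.5, -0.1]
finger_gap: 20.1
grip_force: 24.7
```

Call:
{"name": "apply_moves", "arguments": {"series": "0 -0.014 0.02 0 1;0 0 0.015 0 1;0 0 0 0 1;0 0 0 0 1;0 0 0 0 1"}}

```text
time: 12.48
tool_pos: [425.7, 201.4, 12.4]
tcp_rot: [179.9, -0.0, 90.0]
ft_force: [0.8, 0.1, 2.4]
finger_gap: 20.2
grip_force: 24.9
```

Call:
{"name": "apply_moves", "arguments": {"series": "0 0 0.001 0 0.3;0 0 0 0 0.3;0 0 0 0 0;0 0 0 0 0;0 0 -0.05 0 0"}}

```text
time: 12.9
tool_pos: [422.7, 200.3, 23.9]
tcp_rot: [-179.7, 0.1, 90.0]
ft_force: [0.0, 0.1, -0.4]
finger_gap: 42.5
grip_force: 0.0
```

Call:
{"name": "apply_moves", "arguments": {"series": "0 0 -0.1 0 0;0 0 -0.138 0 -1;0 0 -0.138 0 -1;0 0 -0.12 0 -1;0 0 0 0 -1"}}

```text
time: 13.32
tool_pos: [429.5, 202.7, 184.2]
tcp_rot: [179.3, -0.2, 90.0]
ft_force: [0.4, 0.9, 1.6]
finger_gap: 85.0
grip_force: 0.0
```

```bash
python3 - <<'E'
from h import *
s,w,T=wrist('w6',1.5);print(s['tool_pos'],s['tcp_rot'])
E
```

```text
[429.49322394 202.67001206 184.17716995] [179.30329556  -0.24080584  89.99269941]
```

View pics/w6.png

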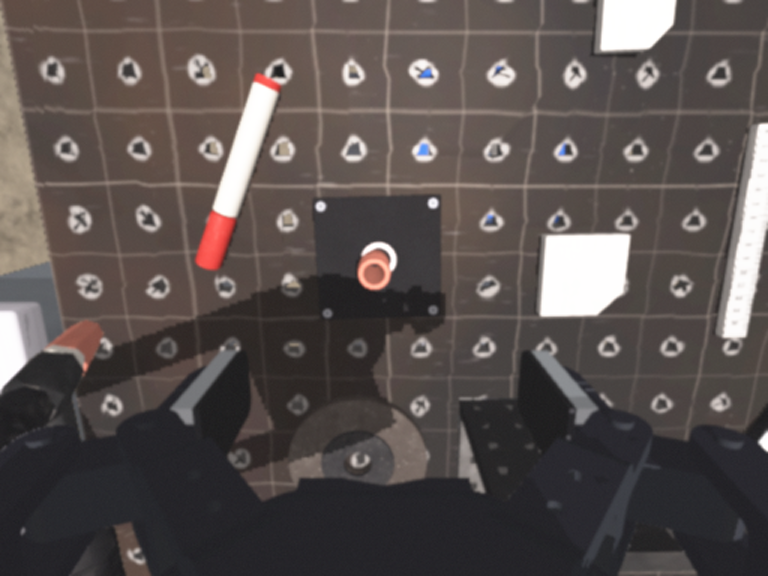

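The nozzle stands on its tile with its mouth at (375,270) and the circle peeking out at (379,253). The large plate is at (584,275).

```bash
python3 - <<'E'
from h import *
d=np.load('w6.npz');f=lambda u,v,z:print(toworld([u/1.5,v/1.5],d['K'],d['T'],z).round(1))
f(375,271,50)
for p in((321,206),(433,203),(327,313),(433,311)): f(*p,4)
blobs('w6',[('large',584,275,10)],half=60)
E
```

```text
[[424.6 203.1  50. ]]
[[386.1 239.7   4. ]]
[[465.6 241.8   4. ]]
[[387.8 159.8   4. ]]
[[467.9 161.1   4. ]]
large rect [576.8 189.9] [60.9 63.4] 89.9 circ [576.1 190. ] 41.9 yc [576.8 189.9]
```

Call:
{"name": "apply_moves", "arguments": {"series": "-0.01 0.1233 0 0 -1;-0.01 0.1233 0 0 -1;-0.01 0.1233 0 0 -1;-0.01 0.1233 0 0 -1;0 0 0 0 -1", "squeeze": 45}}

```text
time: 13.78
tool_pos: [576.6, 187.4, 170.6]
tcp_rot: [-179.8, 0.1, 89.9]
ft_force: [0.4, 0.2, -0.9]
finger_gap: 85.6
grip_force: 0.0
```

Call:
{"name": "apply_moves", "arguments": {"series": "0 0 0.138 0 -1;0 0 0.138 0 -1;0 0 0.138 0 -1;0 0 0.1 0 -1;0 0 0 0 -1"}}

```text
time: 14.2
tool_pos: [565.5, 187.3, 11.3]
tcp_rot: [-179.1, 0.2, 90.0]
ft_force: [-1.6, -0.2, -1.3]
finger_gap: 85.2
grip_force: 0.0
```

Call:
{"name": "apply_moves", "arguments": {"series": "0 0 0 0 -1;0 0 0 0 -1;0 0 0 0 -1"}}

```text
time: 14.45
tool_pos: [575.5, 189.8, 24.4]
tcp_rot: [179.7, -0.1, 90.0]
ft_force: [0.0, 0.4, 0.2]
finger_gap: 85.1
grip_force: 0.0
```

Call:
{"name": "apply_moves", "arguments": {"series": "0 0 0.02 0 -1;0 0 0.02 0 -1;0 0 0.015 0 -1;0 0 0 0 -1;0 0 0 0 -1"}}

```text
time: 14.87
tool_pos: [572.7, 189.0, 4.1]
tcp_rot: [-179.9, 0.0, 90.0]
ft_force: [-0.6, 1.4, 0.5]
finger_gap: 85.5
grip_force: 0.0
```

Call:
{"name": "apply_moves", "arguments": {"series": "0 0 0 0 -1;0 0 0 0 -1"}}

```text
time: 15.03
tool_pos: [573.3, 189.2, 4.8]
tcp_rot: [180.0, -0.0, 90.0]
ft_force: [-0.7, -0.4, -0.1]
finger_gap: 85.2
grip_force: 0.0
```

```bash
python3 - <<'E'
from h import *
s,w,T=wrist('w7',1.5);print(s['tool_pos'],s['tcp_rot'],s['ft_force'])
E
```

```text
[573.34333878 189.15645977   4.81554142] [ 1.79987947e+02 -1.66564764e-03  8.99905508e+01] [-0.66278899 -0.42952874 -0.12482541]
```

View pics/w7.png

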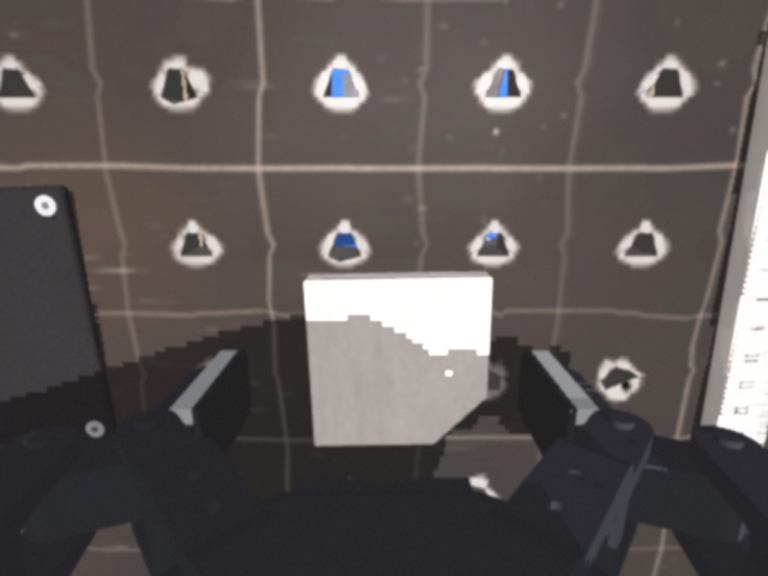

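The plate at (400,360) sits between the fingers, about 5 mm towards +x, and it is square to them. I'll shift, lower and close.

Call:
{"name": "apply_moves", "arguments": {"series": "0 0.013 0.015 0 -1;0 0 0.013 0 -1;0 0 0 0 -1;0 0 0 0 -1;0 0 0 0 -1"}}

```text
time: 15.5
tool_pos: [576.9, 189.1, -4.0]
tcp_rot: [-180.0, 0.0, 90.0]
ft_force: [-0.2, -0.9, -0.3]
finger_gap: 85.3
grip_force: 0.0
```

Call:
{"name": "apply_moves", "arguments": {"series": "0 0 0 0 0.8;0 0 0 0 0.8;0 0 0 0 0.8;0 0 0 0 0.8;0 0 0 0 0.8"}}

```text
time: 15.92
tool_pos: [577.5, 189.3, -3.2]
tcp_rot: [180.0, -0.0, 90.0]
ft_force: [-1.3, -0.0, 4.7]
finger_gap: 58.8
grip_force: 49.0
```

Call:
{"name": "apply_moves", "arguments": {"series": "0 0 -0.05 0 0.8;0 0 -0.1 0 0.8;0 0 -0.13 0 0.8;0 0 -0.13 0 0.8;0 0 -0.13 0 0.8"}}

```text
time: 16.33
tool_pos: [576.1, 188.9, 158.9]
tcp_rot: [-179.9, 0.0, 90.0]
ft_force: [0.6, -0.2, -2.3]
finger_gap: 58.5
grip_force: 49.2
```

Call:
{"name": "apply_moves", "arguments": {"series": "0 0 -0.13 0 0.8;0 0 -0.1 0 0.8;0 0 -0.05 0 0.8;0 0 0 0 0.8;-0.1148 -0.0317 0 0 0.8"}}

```text
time: 16.75
tool_pos: [568.3, 158.7, 242.1]
tcp_rot: [179.9, -0.2, 90.2]
ft_force: [0.9, -1.0, -1.9]
finger_gap: 58.6
grip_force: 49.3
```

```bash
python3 - <<'E'
from h import *
for n,ps in(('w4',[(371,408),(467,428),(380,421),(455,436)]),('w3',[(356,349),(441,367),(368,370),(420,378)])):
    d=np.load(n+'.npz');q=toworld(np.array(ps)/1.5,d['K'],d['T'],4);print(n,q.round(1))
    for a,b in((0,1),(2,3)):
        v=(q[b]-q[a])[:2];print(np.hypot(*v),np.degrees(np.arctan2(v[1],v[0])), ((q[a]+q[b])/2)[:2]+np.array([v[1],-v[0]])/2)
E
```

```text
w4 [[ 413.4 -243.     4. ]
 [ 491.4 -261.3    4. ]
 [ 420.6 -254.8    4. ]
 [ 481.9 -268.7    4. ]]
80.10334119139229 -13.170854636607581 [ 443.2864519  -291.13097996]
62.88255036584495 -12.74950803909911 [ 444.33896457 -292.40436328]
w3 [[ 573.  -233.1    4. ]
 [ 651.2 -251.2    4. ]
 [ 583.7 -254.1    4. ]
 [ 632.  -262.3    4. ]]
80.25997159324787 -13.047622268111132 [ 603.02875444 -281.27353287]
48.980820639447956 -9.689352958635975 [ 603.71737361 -282.36630088]
```

Call:
{"name": "apply_moves", "arguments": {"series": "-0.1148 -0.0317 0 0 0.8;-0.1148 -0.0317 0 0 0.8;-0.1148 -0.0317 0 0 0.8;-0.1148 -0.0317 0 0 0.8;-0.1148 -0.0317 0 0 0.8"}}

```text
time: 17.17
tool_pos: [518.2, -18.7, 239.5]
tcp_rot: [-179.8, -0.0, 90.0]
ft_force: [1.5, 0.3, -1.8]
finger_gap: 58.3
grip_force: 49.3
```

Call:
{"name": "apply_moves", "arguments": {"series": "-0.1148 -0.0317 0 0 0.8;-0.1148 -0.0317 0 0 0.8;-0.1148 -0.0317 0 0 0.8;-0.1148 -0.0317 0 0 0.8;-0.1148 -0.0317 0 0 0.8"}}

```text
time: 17.58
tool_pos: [470.7, -190.7, 239.7]
tcp_rot: [-179.8, -0.1, 90.0]
ft_force: [0.2, 0.2, -1.5]
finger_gap: 58.5
grip_force: 49.3
```

Call:
{"name": "apply_moves", "arguments": {"series": "-0.1148 -0.0317 0 0 0.8;-0.1148 -0.0317 0 0 0.8;-0.1148 -0.0317 0 0 0.8;0 0 0 0.057 0.8;0 0 0 0.057 0.8"}}

```text
time: 18.0
tool_pos: [442.0, -294.5, 239.3]
tcp_rot: [-179.8, -0.1, 76.5]
ft_force: [-0.1, 0.8, -1.1]
finger_gap: 58.4
grip_force: 49.3
```

Call:
{"name": "apply_moves", "arguments": {"series": "0 0 0.1 0 0.8;0 0 0.1 0 0.8;0 0 0.1 0 0.8;0 0 0 0 0.8;0 0 0 0 0.8"}}

```text
time: 18.42
tool_pos: [441.7, -291.2, 148.8]
tcp_rot: [-179.6, -0.2, 76.9]
ft_force: [0.3, 0.5, -0.3]
finger_gap: 58.5
grip_force: 49.6
```

```bash
python3 - <<'E'
from h import *
s,w,T=wrist('w8',1.5);print(s['tool_pos'],s['tcp_rot'])
E
```

```text
[ 441.65064074 -291.23557713  148.75643933] [-179.61650304   -0.18520215   76.92190968]
```

View pics/w8.png

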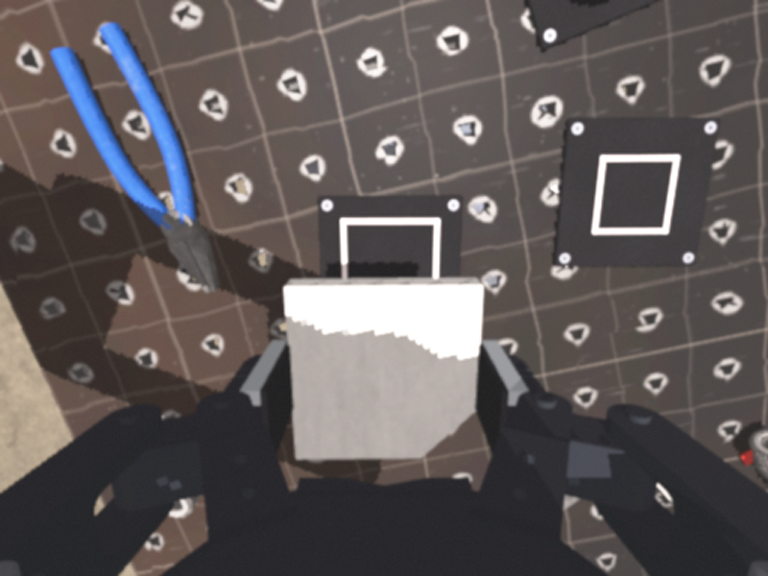

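The plate is held square at (385,370). The large tile's screws are at (327,206) and (454,205), with its outline at (340–440,220). The small tile's screws are at (577,129), (711,128), (565,258) and (689,258).

```bash
python3 - <<'E'
from h import *
d=np.load('w8.npz');W=lambda ps,z:toworld(np.array(ps)/1.5,d['K'],d['T'],z)[:,:2]
for ps in([(327,206),(454,205)],[(341,220),(439,219)]):
    a,b=W(ps,4);v=b-a;print(np.hypot(*v),np.degrees(np.arctan2(v[1],v[0])),(a+b)/2+np.array([v[1],-v[0]])/2)
q=W([(577,129),(711,128),(565,258),(689,258)],4);v=q[1]-q[0];print(q.mean(0),np.degrees(np.arctan2(v[1],v[0])))
print('plate',(W([(284,287),(482,287),(296,459)],148.8+3.5+10)), )
q=W([(482,287),(296,459)],162.3);print(q.mean(0))
a,b=W([(284,287),(482,287)],162.3);v=b-a;print(np.degrees(np.arctan2(v[1],v[0])))
E
```

```text
80.3146360171952 -12.586219980883417 [ 444.08470286 -291.92331438]
62.47175140809965 -12.4361781864807 [ 443.85432922 -291.77301509]
[ 603.51272775 -281.31428803] -12.695083691215515
plate [[ 418.65755309 -255.18103209]
 [ 475.98338543 -268.36460052]
 [ 405.88848453 -312.88232133]]
[ 440.93593498 -290.62346092]
-12.951461159555356
```

Call:
{"name": "apply_moves", "arguments": {"series": "-0.002 0.0105 0.1 0 0.8;0 0 0.1 0 0.8;0 0 0.1 0 0.8;0 0 0.07 0 0.8;0 0 0.03 0 0.8"}}

```text
time: 18.88
tool_pos: [446.4, -293.9, 31.0]
tcp_rot: [-179.9, -0.0, 76.9]
ft_force: [-0.0, 0.9, -1.5]
finger_gap: 58.4
grip_force: 49.6
```

Call:
{"name": "apply_moves", "arguments": {"series": "0 0 0 0 0.8;0 0 0 0 0.8;0 0 0 0 0.8"}}

```text
time: 19.13
tool_pos: [448.6, -295.7, 35.0]
tcp_rot: [179.8, 0.1, 76.9]
ft_force: [-0.1, -0.3, -0.7]
finger_gap: 58.4
grip_force: 49.6
```

Call:
{"name": "apply_moves", "arguments": {"series": "0.007 -0.014 0.04 0 0.8;0 0 0.03 0 0.8;0 0 0.02 0 0.8;0 0 0 0 0.8;0 0 0 0 0.8"}}

```text
time: 19.55
tool_pos: [442.6, -290.8, 4.4]
tcp_rot: [-179.9, -0.0, 76.9]
ft_force: [0.5, -0.7, -2.2]
finger_gap: 58.9
grip_force: 49.6
```

Call:
{"name": "apply_moves", "arguments": {"series": "0 0 0 0 0.8;0 0 0 0 0.8"}}

```text
time: 19.72
tool_pos: [443.5, -291.6, 5.6]
tcp_rot: [180.0, 0.0, 76.9]
ft_force: [-0.1, -0.7, -1.7]
finger_gap: 58.4
grip_force: 49.6
```

Another 5 mm down, then check for contact.

Call:
{"name": "apply_moves", "arguments": {"series": "0 0.003 0.01 0 0.8;0 0 0.005 0 0.8;0 0 0.002 0 0.8;0 0 0 0 0.8;0 0 0 0 0.8"}}

```text
time: 20.13
tool_pos: [444.5, -291.8, 0.8]
tcp_rot: [180.0, 0.0, 76.9]
ft_force: [-2.4, 1.7, 6.5]
finger_gap: 58.6
grip_force: 50.4
```

Call:
{"name": "apply_moves", "arguments": {"series": "0 0 0 0 -1;0 0 0 0 -1;0 0 0 0 -1;0 0 -0.03 0 -1;0 0 -0.1 0 -1"}}

```text
time: 20.55
tool_pos: [440.8, -288.9, 35.2]
tcp_rot: [-179.5, -0.2, 76.9]
ft_force: [-0.3, -0.6, 0.2]
finger_gap: 84.9
grip_force: 0.0
```

Call:
{"name": "apply_moves", "arguments": {"series": "0 0 -0.13 0 -1;0 0 -0.13 0 -1;0 0 -0.13 0 -1;0 0 -0.13 0 -1;0 0 -0.1 0 -1"}}

```text
time: 20.97
tool_pos: [444.5, -291.9, 229.8]
tcp_rot: [179.8, 0.1, 76.9]
ft_force: [0.5, -0.6, 1.5]
finger_gap: 85.2
grip_force: 0.0
```

Call:
{"name": "apply_moves", "arguments": {"series": "0 0 -0.05 0 -1;0 0 0 -0.0437 -1;0 0 0 -0.0437 -1;0 0 0 -0.0437 -1;0 0 0 0 -1"}}

```text
time: 21.38
tool_pos: [444.1, -291.5, 241.0]
tcp_rot: [180.0, 0.0, 92.2]
ft_force: [0.8, -0.4, -0.2]
finger_gap: 85.5
grip_force: 0.0
```

```bash
python3 - <<'E'
from h import *
s,w,T=wrist('w9',1.5);print(s['tool_pos'],s['tcp_rot'])
d=w['frame'];m=(d.min(2)>110).astype(np.uint8)
k,l,st,ce=cv2.connectedComponentsWithStats(m)
for i in range(1,k):
    if st[i,4]>800:
        p=np.argwhere(l==i)[:,::-1];b=cv2.minAreaRect(toworld(p,w['intrinsics'],T,14)[:,:2].astype(np.float32));print(np.round(b[0],1),np.round(b[1],1),round(b[2],1),ce[i]*1.5)
E
```

```text
[ 444.07407455 -291.48605645  240.97076654] [1.79963967e+02 3.05354726e-02 9.21853292e+01]
[ 188.  -317.8] [398.3 131.2] 79.7 [ 43.19607597 243.57605962]
[ 318.4 -196.2] [ 30.6 160.4] 4.5 [232.1019879  108.61322385]
[ 471.1 -250.9] [269.  281.5] 2.2 [404.49940828 112.42248521]
[ 598.4 -136.7] [78.5 62.9] 2.2 [600.02737603  43.15237603]
[ 715.3 -172.4] [34.9 61.5] 14.7 [747.19137168 104.26659292]
[ 443.1 -289.6] [65.8 65.1] 77.1 [383.85185185 240.65824916]
[ 661.9 -384. ] [143.1  89.6] 30.0 [582.89603365 378.36057692]
[ 547.  -492.4] [100.7  56.4] 29.7 [485.88082192 444.60684932]
[ 172.5 -616.6] [80.8 60.1] 2.2 [108.41778006 558.05704008]
```

The large plate lies at (443,−290) with its tile at (444,−292), so it is placed. Next, the small plate.

Call:
{"name": "apply_moves", "arguments": {"series": "0.1273 0.0334 0 0 -1;0.1273 0.0334 0 0 -1;0.1273 0.0334 0 0 -1;0.1273 0.0334 0 0 -1;0.1273 0.0334 0 0 -1"}}

```text
time: 21.85
tool_pos: [487.5, -97.3, 240.4]
tcp_rot: [180.0, 0.0, 91.7]
ft_force: [0.7, -0.7, -0.2]
finger_gap: 85.0
grip_force: 0.0
```

Call:
{"name": "apply_moves", "arguments": {"series": "0.1273 0.0334 0 0 -1;0.1273 0.0334 0 0 -1;0.1273 0.0334 0 0 -1;0.1273 0.0334 0 0 -1;0.1273 0.0334 0 0 -1"}}

```text
time: 22.27
tool_pos: [531.2, 95.6, 240.5]
tcp_rot: [180.0, 0.0, 91.7]
ft_force: [0.1, 0.4, 0.1]
finger_gap: 85.5
grip_force: 0.0
```

Call:
{"name": "apply_moves", "arguments": {"series": "0.1273 0.0334 0 0 -1;0.1273 0.0334 0 0 -1;0.1273 0.0334 0 0 -1;0.1273 0.0334 0 0 -1;0.1273 0.0334 0 0 -1"}}

```text
time: 22.68
tool_pos: [574.7, 288.2, 240.3]
tcp_rot: [180.0, 0.0, 91.7]
ft_force: [-0.1, -0.4, 0.4]
finger_gap: 85.4
grip_force: 0.0
```

Call:
{"name": "apply_moves", "arguments": {"series": "0.1273 0.0334 0 0 -1;0.1273 0.0334 0 0 -1;0 0 0.1 0 -1;0 0 0.1 0 -1;0 0 0.05 0 -1"}}

```text
time: 23.1
tool_pos: [590.5, 363.5, 160.6]
tcp_rot: [-179.7, 0.1, 91.8]
ft_force: [-0.6, -0.6, -1.6]
finger_gap: 85.3
grip_force: 0.0
```

Call:
{"name": "apply_moves", "arguments": {"series": "0 0 0 0 -1;0 0 0 0 -1;0 0 0 0 -1"}}

```text
time: 23.35
tool_pos: [593.0, 363.4, 167.1]
tcp_rot: [179.9, -0.1, 91.9]
ft_force: [-0.3, 1.1, 0.9]
finger_gap: 85.1
grip_force: 0.0
```

```bash
python3 - <<'E'
from h import *
s,w,T=wrist('w10',1.5);print(s['tool_pos'],s['tcp_rot'])
E
```

```text
[592.97549584 363.35767534 167.06101164] [ 1.79892114e+02 -5.25882275e-02  9.18568455e+01]
```

View pics/w10.png

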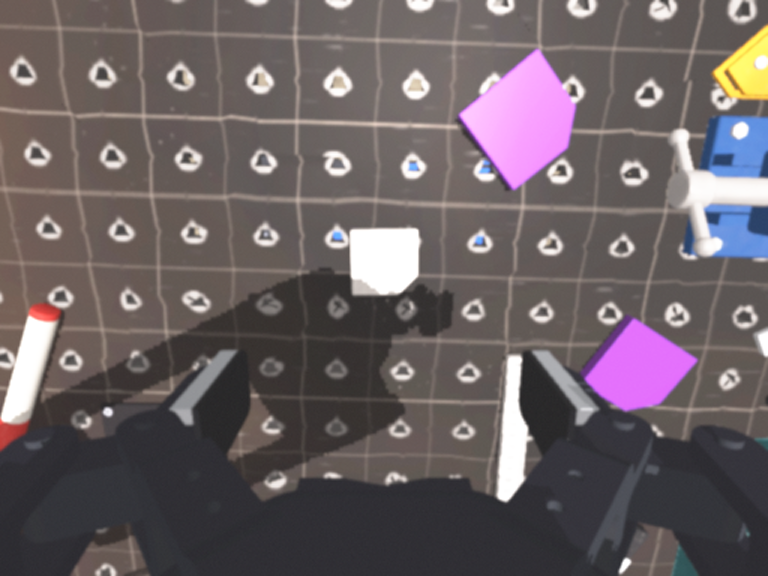

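The small plate is at (385,261), square to the tool. The rule's end is at (512,355), to the right of the finger's path. I'll check the centre numerically and go down.

```bash
python3 - <<'E'
from h import *
blobs('w10',[('small',384,261,10),('rule',513,400,8)])
E
```

```text
small rect [584.5 364.9] [63.6 47.4] 0.6 circ [584.6 369.5] 34.0 yc [584.4 365.1]
rule rect [696.7 252.1] [23.9 93.5] 1.9 circ [695.  251.7] 47.5 yc [696.4 251.8]
```

Call:
{"name": "apply_moves", "arguments": {"series": "0 0 0.1 0 -0.6;0 0 0.1 0 -0.6;0 0 0.1 0 -0.6;0 0 0.1 0 -0.6;0 0 0.05 0 -0.6"}}

```text
time: 23.82
tool_pos: [591.5, 362.5, 28.1]
tcp_rot: [-179.9, 0.0, 91.9]
ft_force: [-0.8, -0.6, -0.8]
finger_gap: 68.3
grip_force: 0.0
```

Call:
{"name": "apply_moves", "arguments": {"series": "0 0 0.03 0 -0.6;0 0 0 0 -0.6;0 0 0 0 -0.6;0 0 0 0 -0.6;0 0 0 0 -0.6"}}

```text
time: 24.23
tool_pos: [594.0, 364.0, 24.0]
tcp_rot: [179.8, -0.1, 91.9]
ft_force: [0.1, -0.8, -0.1]
finger_gap: 67.8
grip_force: 0.0
```

Call:
{"name": "apply_moves", "arguments": {"series": "0.003 -0.003 0.03 0 -0.6;0 0 0.03 0 -0.6;0 0 0.015 0 -0.6;0 0 0 0 -0.6;0 0 0 0 -0.6"}}

```text
time: 24.65
tool_pos: [590.5, 363.6, -2.6]
tcp_rot: [-179.9, 0.1, 92.0]
ft_force: [-0.1, 0.3, 0.3]
finger_gap: 68.2
grip_force: 0.0
```

Call:
{"name": "apply_moves", "arguments": {"series": "0 0 0 0 -0.6;0 0 0 0 -0.6"}}

```text
time: 24.82
tool_pos: [591.6, 364.1, -1.0]
tcp_rot: [180.0, -0.0, 91.9]
ft_force: [-0.9, 0.1, -0.1]
finger_gap: 68.4
grip_force: 0.0
```

Call:
{"name": "apply_moves", "arguments": {"series": "0 0 0.002 0 0.9;0 0 0 0 0.9;0 0 0 0 0.9;0 0 0 0 0.9;0 0 0 0 0.9"}}

```text
time: 25.23
tool_pos: [591.8, 364.3, -1.3]
tcp_rot: [179.9, -0.0, 91.9]
ft_force: [0.4, -0.4, 4.3]
finger_gap: 43.5
grip_force: 47.1
```

Call:
{"name": "apply_moves", "arguments": {"series": "0 0 0 0 0.9;0 0 -0.03 0 0.9;0 0 -0.08 0 0.9;0 0 -0.13 0 0.9;0 0 -0.13 0 0.9"}}

```text
time: 25.65
tool_pos: [589.2, 363.0, 107.8]
tcp_rot: [-179.7, 0.1, 91.9]
ft_force: [1.4, 1.0, -0.7]
finger_gap: 43.6
grip_force: 46.6
```

Call:
{"name": "apply_moves", "arguments": {"series": "0 0 -0.13 0 0.9;0 0 -0.13 0 0.9;0 0 -0.13 0 0.9;0 0 -0.05 0 0.9;-0.1266 -0.0018 0 0 0.9"}}

```text
time: 26.07
tool_pos: [593.0, 332.1, 248.3]
tcp_rot: [179.5, -0.4, 92.3]
ft_force: [2.1, -0.6, -0.5]
finger_gap: 43.6
grip_force: 46.6
```

Call:
{"name": "apply_moves", "arguments": {"series": "-0.1266 -0.0018 0 0 0.9;-0.1266 -0.0018 0 0 0.9;-0.1266 -0.0018 0 0 0.9;-0.1266 -0.0018 0 0 0.9;-0.1266 -0.0018 0 0 0.9"}}

```text
time: 26.48
tool_pos: [595.0, 134.4, 241.0]
tcp_rot: [-180.0, 0.0, 92.0]
ft_force: [0.9, 0.2, -1.4]
finger_gap: 43.6
grip_force: 46.6
```

Call:
{"name": "apply_moves", "arguments": {"series": "-0.1266 -0.0018 0 0 0.9;-0.1266 -0.0018 0 0 0.9;-0.1266 -0.0018 0 0 0.9;-0.1266 -0.0018 0 0 0.9;-0.1266 -0.0018 0 0 0.9"}}

```text
time: 26.9
tool_pos: [598.8, -55.4, 241.1]
tcp_rot: [-180.0, -0.0, 92.0]
ft_force: [1.2, -0.0, -1.5]
finger_gap: 43.6
grip_force: 46.6
```

Call:
{"name": "apply_moves", "arguments": {"series": "-0.1266 -0.0018 0 0 0.9;-0.1266 -0.0018 0 0 0.9;-0.1266 -0.0018 0 0 0.9;-0.1266 -0.0018 0 0 0.9;-0.1266 -0.0018 0 0 0.9"}}

```text
time: 27.32
tool_pos: [602.6, -245.2, 241.0]
tcp_rot: [-180.0, -0.0, 92.0]
ft_force: [0.9, 0.3, -1.2]
finger_gap: 43.9
grip_force: 46.6
```

Call:
{"name": "apply_moves", "arguments": {"series": "-0.1266 -0.0018 0 0 0.9;0 0 0 0.0425 0.9;0 0 0 0.0425 0.9;0 0 0 0.0425 0.9;0 0 0 0 0.9"}}

```text
time: 27.73
tool_pos: [603.5, -281.8, 240.7]
tcp_rot: [-179.9, -0.0, 77.1]
ft_force: [-0.2, 0.1, -0.8]
finger_gap: 43.4
grip_force: 46.6
```

Call:
{"name": "apply_moves", "arguments": {"series": "0 0 0.1 0 0.9;0 0 0.1 0 0.9;0 0 0.1 0 0.9;0 0 0 0 0.9;0 0 0 0 0.9"}}

```text
time: 28.15
tool_pos: [602.4, -280.4, 148.9]
tcp_rot: [-179.7, -0.1, 77.5]
ft_force: [0.4, 0.3, -0.8]
finger_gap: 43.8
grip_force: 46.6
```

```bash
python3 - <<'E'
from h import *
s,w,T=wrist('w11',1.5);print(s['tool_pos'],s['tcp_rot'])
E
```

```text
[ 602.40227363 -280.36477497  148.88229038] [-1.79696446e+02 -9.31183191e-02  7.74683448e+01]
```

View pics/w11.png

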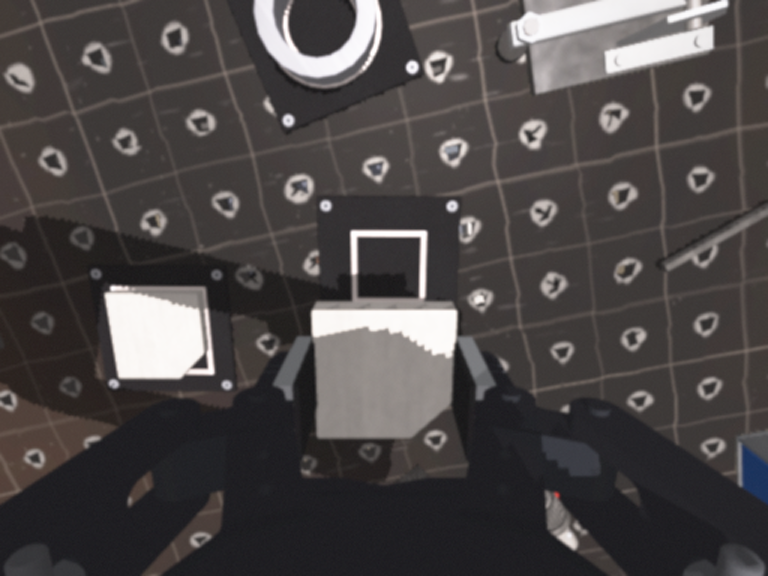

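The small plate is held square at (384,370) above its tile outline at (352–427,233). The large plate on its tile at (155,333) is almost concentric with its outline.

```bash
python3 - <<'E'
from h import *
d=np.load('w11.npz');W=lambda ps,z:toworld(np.array(ps)/1.5,d['K'],d['T'],z)[:,:2]
for ps in([(326,206),(452,206)],[(353,233),(426,233)]):
    a,b=W(ps,4);v=b-a;print(np.hypot(*v),np.degrees(np.arctan2(v[1],v[0])),(a+b)/2+np.array([v[1],-v[0]])/2)
print('ltile',W([(96,273),(217,274),(114,384),(227,384)],4).mean(0))
print('lplate',W([(106,288),(207,288),(118,378)],14)[1:].mean(0))
q=W([(312,310),(457,308),(320,438)],148.9+2+10);print(q,q[1:].mean(0));v=q[1]-q[0];print(np.degrees(np.arctan2(v[1],v[0])))
E
```

```text
79.72709360978362 -12.492738325157433 [ 603.77093398 -281.04436533]
46.91123629115655 -12.471472894002634 [ 603.9926592 -281.8735699]
ltile [ 444.09668205 -291.14439033]
lplate [ 447.63788058 -290.63438557]
[[ 585.00362197 -253.66289081]
 [ 628.26056436 -262.52439929]
 [ 576.14543382 -297.2807973 ]] [ 602.20299909 -279.90259829]
-11.577289881151739
```

Call:
{"name": "apply_moves", "arguments": {"series": "-0.004 0.005 0.1 0 0.9;0 0 0.1 0 0.9;0 0 0.1 0 0.9;0 0 0.07 0 0.9;0 0 0.03 0 0.9"}}

```text
time: 28.62
tool_pos: [605.1, -282.9, 30.3]
tcp_rot: [-179.9, -0.0, 77.4]
ft_force: [-0.6, 0.0, -2.2]
finger_gap: 43.4
grip_force: 46.6
```

Call:
{"name": "apply_moves", "arguments": {"series": "0 0 0 0 0.9;0 0 0 0 0.9;0 0 0 0 0.9;0 0 0 0 0.9;0 0 0 0 0.9"}}

```text
time: 29.03
tool_pos: [606.6, -283.8, 33.4]
tcp_rot: [179.8, 0.1, 77.3]
ft_force: [-0.1, 0.3, -1.3]
finger_gap: 43.8
grip_force: 46.6
```

Call:
{"name": "apply_moves", "arguments": {"series": "0.004 -0.009 0.04 0 0.9;0 0 0.03 0 0.9;0 0 0.015 0 0.9;0 0 0 0 0.9;0 0 0 0 0.9"}}

```text
time: 29.45
tool_pos: [602.2, -281.0, 4.5]
tcp_rot: [-179.9, -0.0, 77.3]
ft_force: [-0.1, -0.2, -0.6]
finger_gap: 43.3
grip_force: 46.6
```

Call:
{"name": "apply_moves", "arguments": {"series": "0 0 0 0 0.9;0 0 0 0 0.9"}}

```text
time: 29.62
tool_pos: [602.9, -281.3, 5.5]
tcp_rot: [-180.0, -0.0, 77.3]
ft_force: [0.4, 0.1, -0.8]
finger_gap: 43.7
grip_force: 46.6
```

Call:
{"name": "apply_moves", "arguments": {"series": "0 0.003 0.006 0 0.9;0 0 0.004 0 0.9;0 0 0 0 0.9;0 0 0 0 0.9;0 0 0 0 0.9"}}

```text
time: 30.03
tool_pos: [604.0, -281.6, 2.7]
tcp_rot: [180.0, 0.0, 77.3]
ft_force: [0.6, 0.2, 0.8]
finger_gap: 43.8
grip_force: 46.7
```

Almost touching: 1 mm more, then release and rise.

Call:
{"name": "apply_moves", "arguments": {"series": "0 0 0.003 0 0.9;0 0 0 0 0.9;0 0 0 0 0.9;0 0 0 0 -1;0 0 0 0 -1"}}

```text
time: 30.45
tool_pos: [603.8, -281.5, 1.7]
tcp_rot: [180.0, 0.0, 77.3]
ft_force: [-0.2, -0.6, -0.1]
finger_gap: 66.5
grip_force: 0.0
```

Call:
{"name": "apply_moves", "arguments": {"series": "0 0 0 0 -1;0 0 0 0 -1;0 0 -0.03 0 -1;0 0 -0.1 0 -1;0 0 -0.13 0 -1"}}

```text
time: 30.87
tool_pos: [600.8, -279.9, 76.5]
tcp_rot: [-179.6, -0.1, 77.3]
ft_force: [1.2, -0.1, 0.2]
finger_gap: 85.2
grip_force: 0.0
```

Call:
{"name": "apply_moves", "arguments": {"series": "0 0 -0.13 0 -1;0 0 -0.13 0 -1;0 0 -0.13 0 -1;0 0 -0.13 0 -1;0 0 0 0 -1"}}

```text
time: 31.28
tool_pos: [607.4, -283.5, 248.1]
tcp_rot: [179.1, 0.3, 77.3]
ft_force: [0.9, 0.2, 2.1]
finger_gap: 85.3
grip_force: 0.0
```

```bash
python3 - <<'E'
from h import *
s,w,T=wrist('w12',1.5);print(s['tool_pos'],s['tcp_rot'],s['finger_gap'])
blobs('w12',[('small',384,250,14)],thr=120,half=60)
t=snapshot('top')['frame'];np.save('top1.npy',t)
a=t[170:300,140:400];b=w['frame']
cv2.imwrite('pics/fin.png',cv2.resize(np.vstack([cv2.resize(b,(780,585))[0:420],cv2.resize(a,(780,390),interpolation=cv2.INTER_CUBIC)]),(560,582)))
E
```

```text
[ 607.37290047 -283.4961279   248.0855152 ] [179.12883778   0.26206242  77.33888548] 85.27759236707524
small rect [ 603.2 -280.2] [51.2 50.1] 77.3 circ [ 603.3 -279.4] 34.3 yc [ 603.6 -278.8]
```

View pics/fin.png

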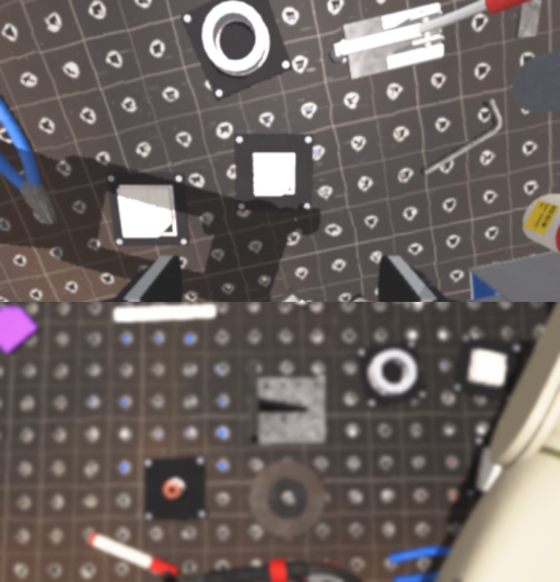

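The small plate is at (274,174) and the large plate at (146,211), each on its outline. The ring is on its tile at (235,38). The nozzle stands on its tile at (174,488), and the rule and flap disc have not moved. The arm is clear, so I let it settle and hand in.

Call:
{"name": "apply_moves", "arguments": {"series": "0 0 0 0 -1;0 0 0 0 -1;0 0 0 0 -1;0 0 0 0 -1;0 0 0 0 -1"}}

```text
time: 31.8
tool_pos: [603.3, -281.3, 234.4]
tcp_rot: [-179.9, -0.0, 77.3]
ft_force: [0.1, 0.7, 0.2]
finger_gap: 85.3
grip_force: 0.0
```

```bash
python3 -c "
from bench import *
print(hand_in())"
```

```text
the job is handed in; nothing more can be done
None
```

All four parts are on their own tiles, measured within about 4 mm of centre with the plates square to their outlines, the rule and flap disc untouched, and the job was handed in at about 32 s; the hand-in gave no verdict.

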